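# Load the charged cell into the microscope lamp's power pack

## Robot

A 6-joint arm with a two-finger parallel gripper is mounted at the origin on the work surface. World frame = base frame: x ahead of the robot, y to its left, z up, the work surface at z = 0. Lengths are in m, angles in rad, forces in N, time in s.
With the tool pointing down it reaches from about 0.35 to 0.975 m from the base axis. Payload 4.9 kg.
Tool frame: the origin (TCP) lies at the very end of the fingers, on their centre line; the grasp point (between the pads) lies 19 mm behind it; z points along the fingers, x is the direction in which the jaws open and shut, and the axes are right-handed (so a half turn about z gives the same grasp; the last joint's range is limited). The gripper opens to 85 mm and grips with 20 to 120 N. Pads are 22 mm wide; open, the fingers measure 114 mm over their backs; the gripper's body (76 mm by 85 mm) begins 54 mm behind the grasp point. The pads swing forward as they close: fully open they stand 13 mm farther back than shut.
Start: joints at [-1.441, 0.053, 1.613, -0, 1.476, -0.119], TCP at [0.154, -0.606, 0.231] pointing down, gripper open.
Joint ranges: [-3.01, 3.01], [-1.01, 2.22], [0.06, 2.58], [-1.02, 4.17], [0.09, 2.62], [-3.14, 3.14]. Speed limits (rad/s): [2.57, 2.57, 3.14, 3.14, 3.14, 3.14].

## Interface

Orientations are given as a rotation vector (axis times angle).
In Python, from rig import * gives the robot as it stands. The module is installed in compiled form; this text tells all that it offers.
- The arm moves only by the tool drive_tool, never from a script. Its argument "targets" is one flat list of numbers, 4 for each row, row after row: the shift along the world's x, y, z scaled (see below), then the turn about the world's z scaled (see below). In form: [dx, dy, dz, roll, dx, dy, dz, roll, ...]. A call has 1 to 12 rows; each row shifts and turns the commanded pose from where the row before left it; what a row does not reach is not made up. The controller multiplies each number of a shift by 40 mm and each number of a turn by 4 degrees. A row lasts 1/10 s, in which the tool goes at most 50 mm and 8.59 degrees, less where a joint would pass 70% of its speed; a pose out of reach is approached as far as the arm can. A call with a number of a shift or a turn outside -1 to 1 is refused whole. A call with a gripper value outside its range is refused whole. "fingers" is the closure, from 0 (fully open) to 1 (shut), set as the call begins (left out, the last holds). The fingers move at their own pace and stop on an object; the grip force is fixed at half the most. Time passes only in rows, so rows that do not move let the fingers close. It gives the time, the measured TCP pose, the force and the opening at its end, in the units of the state.
- get_obs(): the state, without advancing time (a new reading comes with each control period).
- read_camera(name): name is "scene" or "top"; returns a dict with "frame" (384x512x3 uint8, red, green, blue), "depth" (384x512 float32, m along the optical axis (not along the pixel's ray), 0 where there is no reading), "fx", "fy", "cx", "cy" (pixels), "R" (3x3) and "t" (3): a world point X has camera coordinates R X + t. Camera axes: x right, y down, z forward; pixel columns grow to the right and rows downward; lengths in m; the calibration is good to about 2 mm. A picture is of the moment at which its call begins.
- finish_job(): hands the job in, once; it reports no verdict.
The state is a dict: "clock": time; "joint_positions": joint angles; "qvel": joint speeds; "joint_torque": joint torques, N m; "ee_pos": TCP position; "tool_rot": TCP orientation; "contact_force": force on the tool from outside, world axes, zero at the start; "ft_torque": the same for the moment, N m; "grip_width": finger opening in m.
Only numpy, scipy, OpenCV 4.12 (cv2) and the standard library are available. Lean on these libraries where they do the work, as an engineer would, in place of code of your own. Each camera call takes 0.05 s, during which the arm holds its last target. There are 200 camera calls.

## Task

Take the charged cell (blue, white band) from the charging stand and load it into the open bay on top of the lamp's power pack: with its button end still raised, push its plain end back against the spring contact, then press the button end down between the two clip jaws until the cell lies flat and is held, and let go. Work by feel and gently, as the clip needs only about a hand's light push and neither the bay may be forced nor the spring squashed flat; leave the red spent cell, the well plate and the bottle where they are.

Things in the scene. Friction and masses are not known exactly. Their poses are not given: they have to be found in the camera images.
- cell: Charged cell: cylinder 32 mm in diameter, 65 mm long, blue with a white band near the button end, about 0.14 kg. Origin at the sleeve's middle, on the axis. x runs along the cylinder to the button end (steel button 10 mm across, standing 2.5 mm out); the -x end is plain and flat. Starts level in one of the stand's cradles; it can roll about x.
- cell_button (a point): Outer face of the cell's button, on the axis, 35 mm from the cell's origin.
- cell_plain (a point): Middle of the cell's plain end, 32.5 mm from the cell's origin.
- spent: Spent cell, red with a black band, same size and frame as the charged one, in the stand's other cradle. Leave it.
- stand: Grey charging stand, fixed: plate 100 x 170 x 6 mm, origin at the middle of its underside, z up. Two cradles at y -45 and +45 mm hold a cell each along x, axis 36 mm up, on ribs 26 mm wide at x -24 and +24 mm (8 mm long); free beside them down to the plate. End posts at x -39 and +39 mm, tops 32 mm up; a block 18 mm high lies between the cradles. Which cell is where changes.
- pack: Lamp power pack, fixed: white box 190 (x) x 120 (y) x 41 mm (z), origin at the middle of its underside, z up. On top a bay cassette (plate 122 x 46 x 4 mm; steel screws) runs along x from the spring end (-x, black housing) to the clip end (+x, steel jaws, end wall). It is clamped in slots, up to 8 mm off either way along x: this shift is not measured and must be felt.
- bay (a point): Point on the pack, 75 mm above its underside, axes as the pack's: where a loaded cell's middle lies if the cassette is unshifted (all x below move with its shift). The cell lies along x, button to +x, on ribs at x -20 and +21 mm (10 mm long, tops 16 mm below the axis, 3.5 mm cheeks, 26 mm wide over all); else free beside and under it down to 30 mm below the axis.
- endwall (a point): Middle of the end wall's contact plate if the cassette is unshifted, x +35 mm of the bay frame on its axis; a loaded cell's button rests on it. The black wall is 34 mm wide, 8 mm thick, its top 4 mm above the axis.
- clip (a point): Middle of the clip if unshifted, on the bay's axis at x +24 mm. Jaws: two round steel bars 6 mm thick, 12 mm long in x, 8 mm above the axis, 27 mm free between them, on strips out to y 21 mm, 11 mm high above the axis. They spring aside (3 N per mm) as the cell is pressed down between them: about 10 to 20 N. The ribs then stop it hard; keep every push under about 30 N.
- housing (a point): Middle of the spring housing's face if the cassette is unshifted, x -50 mm of the bay frame, on its axis. The housing is 34 mm wide, 20 mm deep, its top 12 mm above the axis.
- spring (a joint): Spring contact's travel, m: 0 free, about 0.005 with a cell loaded, overstrained beyond 0.011, solid at 0.013. A flat brass disc 12 mm across on the bay's axis, free face at x -27.5 mm of the bay frame (plus the shift), pushed towards -x: 2 N to start, 0.7 N more per mm. A cell let down level from above lands on the disc and end wall and does not go in.
- plate: White well plate 85 x 127 x 18 mm lying loose on the bench, six pink wells. Origin at the middle of its underside. Leave it.
- bottle: Small brown bottle with a blue cap, 56 mm across, 110 mm tall, standing loose. Origin at the middle of its underside. Leave it.
Things that resemble listed ones, but are neither listed nor needed, are in the scene too. There is more than one size of the cell; the job needs the smallest.

How it is judged:
On the way, in this order (a step that is already met when the one before it is completed fails the run):
1. the cell's plain end has pushed the spring contact back by 4 mm or more, while the button end is still at least 6 mm above its seat (value of joint spring above 0.004 m and z of cell_button in the frame of bay above 0.006 m and distance between cell_plain and bay below 0.055 m), for 0.1 s.
2. the cell lies flat in the bay, between the jaws (x of cell in the frame of bay between -0.011 and 0.011 m and y of cell in the frame of bay between -0.0025 and 0.0025 m and z of cell_button in the frame of bay between -0.003 and 0.002 m and z of cell_plain in the frame of bay below 0.002 m and x of cell_button in the frame of bay above 0.02 m and angle between the x axis of cell and the x axis of bay, either way round below 0.06 rad and value of joint spring between 0.003 and 0.0075 m), for 0.2 s.
At the end, for the whole second after the job is handed in: The charged cell lies in the bay, button to the clip end: its middle within 11 mm along (the cassette's shift) and 2.5 mm across of the bay point, both ends at most 2 mm above the axis (button at most 3 mm below), aligned within 0.06 rad, spring contact held back 3 to 7.5 mm; at rest, released (all of step 2 and linear speed of cell below 0.01 m/s and angular speed of cell below 0.1 rad/s and contact force between the fingers and cell below 0.1 N); the robot touches nothing.
It fails at once if the spring contact is overstrained: pushed back by more than 11 mm (value of joint spring above 0.011 m).
It fails at once if the cell and the power pack are pressed together with more than 45 N (all contacts of the cell in the bay together) (contact force between cell and pack above 45 N).
It fails at once if the robot presses on the power pack itself with more than 15 N (contact force between any of the fingers, the arm and pack above 15 N).
It fails at once if the spent cell or the well plate is shifted by more than 10 mm (distance of any of spent, plate from where it was at the start of the episode above 0.01 m).
It fails at once if the bottle is shifted by more than 10 mm or tipped (distance of bottle from where it was at the start of the episode above 0.01 m or angle between bottle's own z axis and vertical above 0.2 rad).
It also fails if it takes over 51 s, if anything falls off the work surface, if the arm or the gripper's body presses on something with over 40 N, if the wrist force passes 120 N, or if a joint passes its speed limit or range.

## Working session

There is one attempt and no reset: what is moved stays moved. The work goes in short steps, Python scripts to look and compute and a tool call to move; the robot and the scene stay as the last step left them, time stands still between calls to the robot, and variables do not carry over. Pictures are saved under pics/ and viewed, about 8 in all and at most 12, crops included, and the job is handed in when it is done.

Besides the shell and the picture viewer there is one more tool, called as name(argument=value, ...), one argument or row to a line, values as JSON. drive_tool: Moves the arm, as the interface text tells. Its arguments: {"type":"object","properties":{"targets":{"type":"array","items":{"type":"number","minimum":-1,"maximum":1}},"fingers":{"type":"number"}},"required":["targets"]}

```bash
mkdir -p pics; cat > h.py <<'E'
from rig import *
import numpy as np, cv2
def cam(n):
    c=read_camera(n); return c
def ray(c,u,v,z):
    d=c['R'].T@np.array([(u-c['cx'])/c['fx'],(v-c['cy'])/c['fy'],1.]); o=-c['R'].T@c['t']
    return o+d*(z-o[2])/d[2]
def pts(c):
    v,u=np.mgrid[0:384,0:512]; d=c['depth']
    p=np.stack([(u-c['cx'])/c['fx']*d,(v-c['cy'])/c['fy']*d,d],-1)-c['t']
    return p@c['R']
def proj(c,X):
    q=c['R']@np.array(X)+c['t']; return q[0]/q[2]*c['fx']+c['cx'],q[1]/q[2]*c['fy']+c['cy']
E
python3 - <<'E'
from h import *
o=get_obs(); print({k:np.round(v,3) for k,v in o.items()})
a=cam('scene');b=cam('top')
import pickle; pickle.dump((a,b),open('c0.pkl','wb'))
im=np.vstack([b['frame']]); cv2.imwrite('pics/top0.png',cv2.resize(b['frame'][:,:,::-1],(800,600),interpolation=cv2.INTER_CUBIC))
cv2.imwrite('pics/sc0.png',cv2.resize(a['frame'][:,:,::-1],(800,600),interpolation=cv2.INTER_CUBIC))
for c in(a,b): print(c['fx'],-c['R'].T@c['t'],c['R'])
E
```

```text
{'clock': np.float64(0.0), 'joint_positions': array([-1.441,  0.053,  1.614,  0.   ,  1.476, -0.119]), 'qvel': array([ 0.002,  0.   , -0.   ,  0.   ,  0.   , -0.001]), 'joint_torque': array([-0.0000e+00, -3.9368e+01, -3.7017e+01, -0.0000e+00,  7.0000e-03,
       -0.0000e+00]), 'ee_pos': array([ 0.154, -0.605,  0.23 ]), 'tool_rot': array([-2.479e+00,  1.928e+00,  2.000e-03]), 'contact_force': array([0.69 , 0.626, 0.294]), 'ft_torque': array([ 0.012, -0.031,  0.015]), 'grip_width': np.float64(0.086)}
481.0138060101929 [1.30216799 0.00830061 0.92870461] [[-0.05068814  0.99870668 -0.00395971]
 [ 0.77718659  0.03695451 -0.62818419]
 [-0.62722542 -0.03491892 -0.77805459]]
408.84019454466653 [ 0.43045927 -0.01886883  0.97661027] [[-0.1242823  -0.99224329 -0.00267497]
 [-0.96793892  0.12183026 -0.21966256]
 [ 0.21828459 -0.02471096 -0.97557225]]
```

View pics/top0.png

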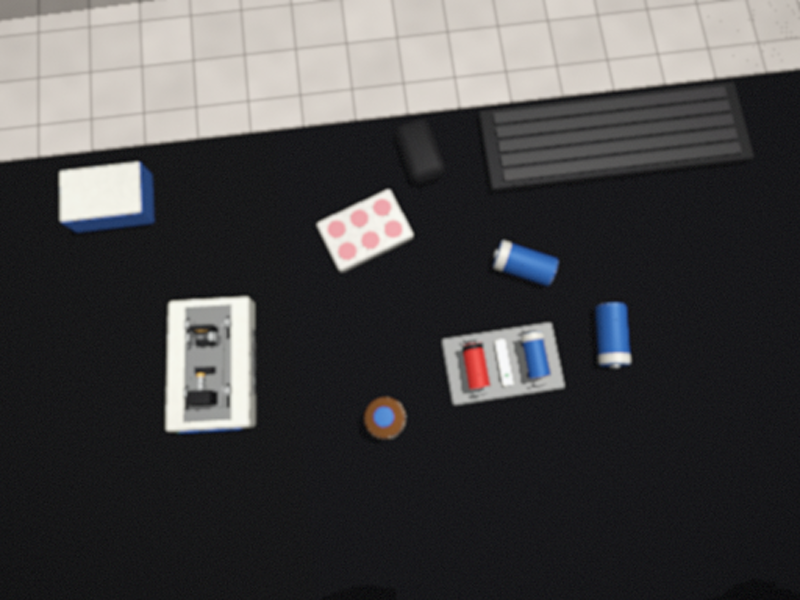

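View pics/sc0.png

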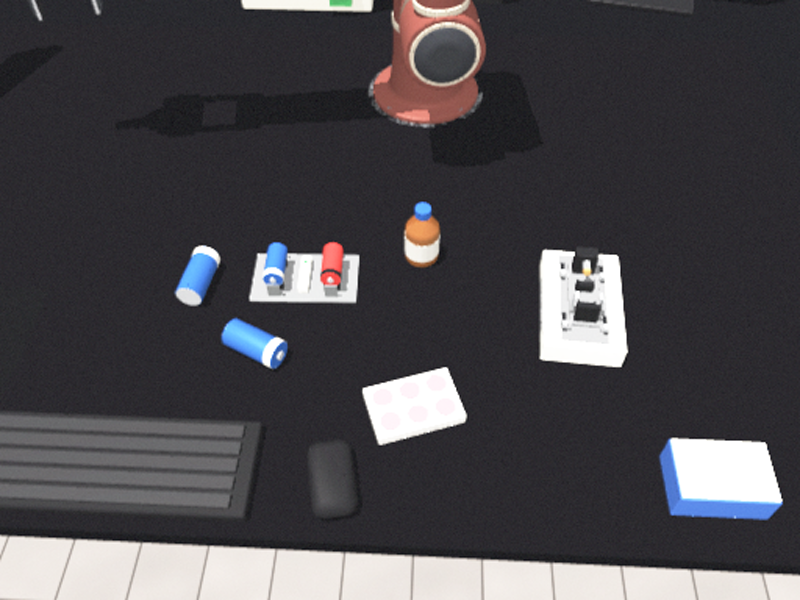

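The charged cell I want sits in the stand's right cradle, at top view (537,356). Things it could be mistaken for are the loose larger blue cells at (527,263) and (613,335), the bottle's blue cap at (384,416), and the red cell at (475,366). The button (white band) points to +x, away from the robot. On the pack at (208,365), the black housing is on the robot side and the clip on the far side, so bay +x is roughly world +x. Next I'll measure both.

```bash
python3 - <<'E'
from h import *; import pickle
from scipy.spatial.transform import Rotation as Ro
a,b=pickle.load(open('c0.pkl','rb'))
def box(m,c,z,n):
    k=np.argwhere(m)[:,::-1].astype(np.float32)
    P=np.array([ray(c,u,v,z)[:2] for u,v in k],np.float32)
    r=cv2.minAreaRect(P); print(n,len(k),np.round(r[0],4),np.round(r[1],4),round(r[2],2)); return r
for n,c in(('scene',a),('top',b)):
    P=pts(c); f=c['frame'].astype(int); z=P[...,2]
    def roi(x0,x1,y0,y1): return (P[...,0]>x0)&(P[...,0]<x1)&(P[...,1]>y0)&(P[...,1]<y1)
    print(n)
    # pack top: bright, height ~41mm
    if n=='top': u0,u1,v0,v1=98,170,180,285
    else: u0,u1,v0,v1=335,410,150,240
    w=np.zeros(z.shape,bool); w[v0:v1,u0:u1]=1
    m=w&(z>.035)&(z<.047)&(f.min(-1)>90); box(m,c,.041,'packtop'); print(' med z',np.median(z[m]))
    # dark things on pack
    m=w&(z>.05); q=P[m]; print(' high pack n',m.sum(),q.min(0).round(3),q.max(0).round(3))
    # stand plate & cell
    if n=='top': u0,u1,v0,v1=280,364,203,262
    else: u0,u1,v0,v1=157,232,150,196
    w=np.zeros(z.shape,bool); w[v0:v1,u0:u1]=1
    blue=w&(f[...,2]>f[...,0]+50); red=w&(f[...,0]>f[...,2]+60)
    for nm,mm in(('blue',blue),('red',red)):
        box(mm,c,.040,nm); q=P[mm]; print('  ',q.mean(0).round(4),q[:,2].max().round(4))
    m=w&(z<.012)&(f.min(-1)>90); box(m,c,.006,'stand')
    # cell incl white band
    cc=P[blue].mean(0); m=(np.abs(P[...,1]-cc[1])<.022)&(np.abs(P[...,0]-cc[0])<.06)&(z>.040)
    box(m,c,.045,'cell(z>40)'); q=P[m]; top=q[q[:,2]>np.percentile(q[:,2],50)]
    print('  top ridge',top.mean(0).round(4),'slope dy/dx',np.polyfit(top[:,0],top[:,1],1).round(4), q[:,2].max().round(4))
o=get_obs(); print(Ro.from_rotvec(o['tool_rot']).as_matrix().round(3))
c1=cv2.resize(b['frame'][200:265,275:370,::-1],(570,390),interpolation=cv2.INTER_CUBIC)
c2=cv2.resize(b['frame'][180:285,95:175,::-1],None,fx=4,fy=4,interpolation=cv2.INTER_CUBIC)[:390,:230] if 0 else cv2.resize(a['frame'][150:240,335:412,::-1],(334,390),interpolation=cv2.INTER_CUBIC)[:, :230*334//334]
cv2.imwrite('pics/crop1.png',np.hstack([c1,c2]))
E
```

```text
scene
packtop 2563 [0.5753 0.2531] [0.1196 0.1926] 86.49
 med z 0.039846119593817814
 high pack n 561 [0.506 0.008 0.05 ] [1.302 0.275 0.929]
blue 276 [ 0.5207 -0.2241] [0.0865 0.0333] 4.09
   [ 0.5211 -0.2231  0.0441] 0.9287
red 314 [ 0.518  -0.1344] [0.0894 0.033 ] 3.73
   [ 0.5196 -0.1342  0.0439] 0.9287
stand 1364 [ 0.5076 -0.1809] [0.1278 0.1719] 2.72
cell(z>40) 248 [ 0.5235 -0.2229] [0.0758 0.0303] 1.05
  top ridge [ 0.5219 -0.2243  0.0492] slope dy/dx [ 0.0442 -0.2474] 0.0533
top
packtop 3586 [0.5688 0.2522] [0.1201 0.1895] 86.6
 med z 0.04152990239000144
 high pack n 568 [ 0.43  -0.019  0.05 ] [0.627 0.288 0.977]
blue 311 [ 0.5144 -0.2245] [0.0548 0.0306] 1.4
   [ 0.513  -0.2224  0.051 ] 0.9766
red 342 [ 0.5117 -0.1351] [0.0591 0.0307] 1.57
   [ 0.5106 -0.1337  0.0507] 0.9766
stand 1975 [ 0.5173 -0.1806] [0.1031 0.1729] 1.67
cell(z>40) 384 [ 0.5205 -0.2244] [0.0669 0.0309] 1.38
  top ridge [ 0.5202 -0.226   0.051 ] slope dy/dx [ 0.0257 -0.2394] 0.0557
[[ 0.246 -0.969 -0.   ]
 [-0.969 -0.246  0.002]
 [-0.002 -0.    -1.   ]]
```

View pics/crop1.png

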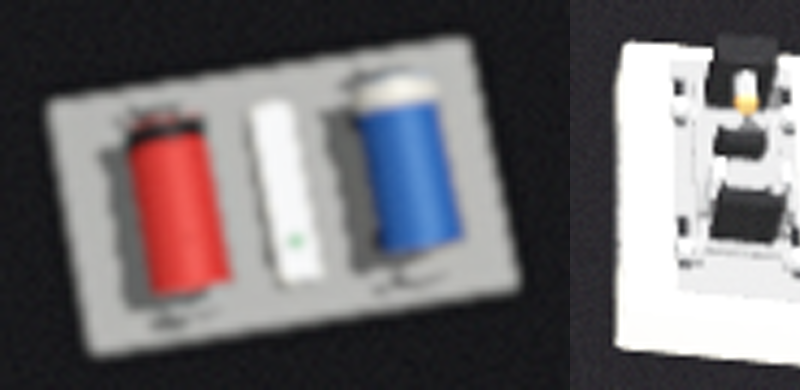

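The crop shows the blue cell with its white band up (+x) at (400,90), the 18 mm block between the cells, and the red cell on the left. Their sizes match the smallest cell. I make the cell (0.520,-0.225) with yaw +1.5°, and the pack (0.569,0.252) with yaw -3.4°. I'll approach the cell now, gripping 6 mm towards the button.

drive_tool(
  targets=[0.75,0.75,0,-0.8,0.75,0.75,0,-0.8,0.75,0.75,0,-0.8,0.75,0.75,0,-0.8,0.75,0.75,0,0,0.75,0.75,0,0,0.75,0.75,0,0,0.75,0.75,0,0,0.75,0.75,0,0,0.75,0.75,0,0,0.75,0.75,0,0,0.75,0.75,0,0],
  fingers=0.5,
)

```text
clock: 1.3
ee_pos: [0.5147, -0.2441, 0.2308]
tool_rot: [2.249, -2.193, -0.001]
contact_force: [0.3, -0.4, 0.4]
grip_width: 0.0431
```

drive_tool(
  targets=[0.28,0.48,-0.8,0,0,0,-0.9,0,0,0,-0.9,0,0,0,-0.9,0,0,0,-0.5,0,0,0,0,0,0,0,0,0],
)

```text
clock: 2.0
ee_pos: [0.525, -0.2265, 0.0713]
tool_rot: [2.249, -2.193, -0.001]
contact_force: [0.5, -0.8, -0.4]
grip_width: 0.0429
```

```bash
python3 - <<'E'
from h import *
o=get_obs(); print(o['ee_pos'].round(4),o['contact_force'].round(2))
a=cam('scene');b=cam('top')
p=o['ee_pos']; 
for n,c in(('scene',a),('top',b)):
    u,v=map(int,proj(c,[.52,-.225,.045])); f=c['frame'][max(v-45,0):v+45,u-60:u+60,::-1]
    cv2.imwrite(f'pics/{n}1.png',f)
    q=proj(c,p); print(n,u,v,q)
i=[cv2.resize(cv2.imread(f'pics/{n}1.png'),(400,300),interpolation=cv2.INTER_CUBIC) for n in('scene','top')]
cv2.imwrite('pics/pre.png',np.hstack(i))
E
```

```text
[ 0.525  -0.2265  0.0713] [ 0.52 -0.78 -0.39]
scene 175 166 (np.float64(173.02591049635544), np.float64(160.40516877530916))
top 343 226 (np.float64(345.75134123034036), np.float64(222.6324727555309))
```

View pics/pre.png

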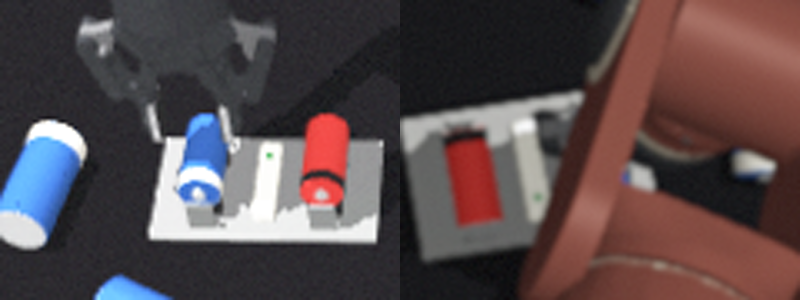

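The fingers straddle the blue cell, with tips at about (152,135) and (230,135) in the crop, and the block is clear. I'll go down and close.

drive_tool(
  targets=[0.03,0.03,-0.6,0,0,0,-0.5,0,0,0,-0.2,0,0,0,0,0,0,0,0,0],
)

```text
clock: 2.6
ee_pos: [0.5273, -0.2259, 0.0208]
tool_rot: [-2.249, 2.193, -0.004]
contact_force: [-0.0, -0.3, 0.6]
grip_width: 0.0429
```

drive_tool(
  targets=[0,0,0,0,0,0,0,0,0,0,0,0,0,0,0,0,0,0,0,0],
  fingers=1,
)

```text
clock: 3.1
ee_pos: [0.5277, -0.2262, 0.0213]
tool_rot: [-2.249, 2.193, -0.005]
contact_force: [-0.8, -0.4, 6.6]
grip_width: 0.0301
```

drive_tool(
  targets=[0,0,0.3,0,0,0,0.6,0,0,0,0.8,0,0,0,0.8,0,0,0,0.8,0,0,0,0,0],
)

```text
clock: 3.7
ee_pos: [0.529, -0.2268, 0.1576]
tool_rot: [-2.248, 2.191, -0.015]
contact_force: [1.4, -1.2, -1.2]
grip_width: 0.0301
```

drive_tool(
  targets=[0,0.8,0,-0.6,0,0.8,0,-0.6,0,0.8,0,0,0,0.8,0,0,0,0.8,0,0,0,0.8,0,0,0,0.8,0,0,0,0.8,0,0,0,0.8,0,0,0,0.8,0,0,0,0.8,0,0,0,0.8,0,0],
)

```text
clock: 4.9
ee_pos: [0.5251, 0.1599, 0.1498]
tool_rot: [2.154, -2.284, -0.002]
contact_force: [0.5, 0.4, -2.3]
grip_width: 0.0303
```

```bash
python3 - <<'E'
from h import *; import pickle
o=get_obs(); print(o['ee_pos'].round(4),o['contact_force'].round(2),o['ft_torque'].round(3),o['grip_width'])
a=cam('scene'); pickle.dump(a,open('c1.pkl','wb'))
u,v=map(int,proj(a,o['ee_pos']));print(u,v)
cv2.imwrite('pics/held.png',cv2.resize(a['frame'][max(v-60,0):v+60,u-80:u+80,::-1],(800,600),interpolation=cv2.INTER_CUBIC))
E
```

```text
[0.5251 0.1599 0.1498] [ 0.54  0.38 -2.3 ] [-0.033 -0.072 -0.029] 0.03028388274154697
338 142
```

View pics/held.png

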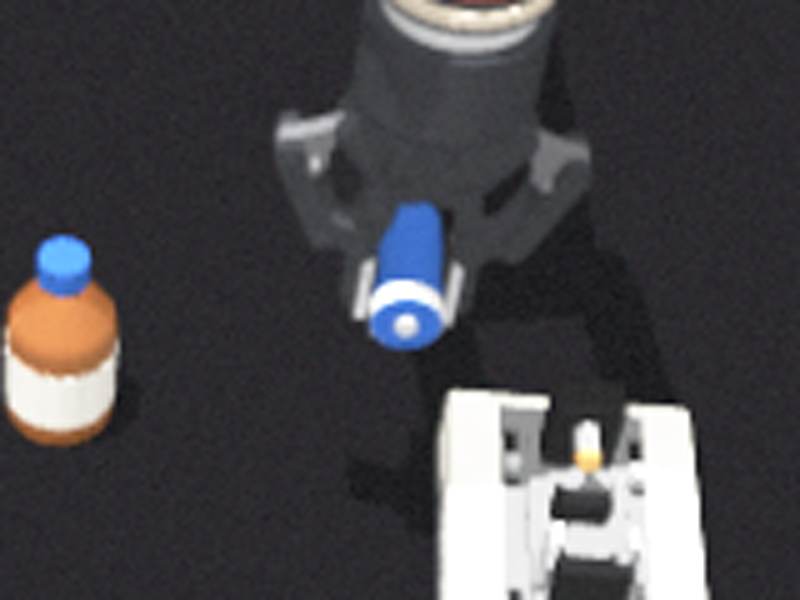

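The cell is held, button toward the camera at about (406,325), with the pads at (365,290) and (455,290). I'll measure its tilt and its offset in the grip, and read the disc and housing from the first pictures for a coarse estimate of the cassette shift.

```bash
python3 - <<'E'
from h import *; import pickle
a=pickle.load(open('c1.pkl','rb')); o=get_obs(); e=o['ee_pos']
P=pts(a); f=a['frame'].astype(int); hs=cv2.cvtColor(a['frame'],cv2.COLOR_RGB2HSV)
v0,u0=142-60,338-80
w=np.zeros(f.shape[:2],bool); w[v0+38:v0+72,u0+70:u0+92]=1
m=w&(((f[...,2]>f[...,0]+40))|(f.min(-1)>150))&(np.linalg.norm(P-e,axis=-1)<.09)
q=P[m]; th=np.deg2rad(-3.4); ex=np.array([np.cos(th),np.sin(th)]); ey=np.array([-ex[1],ex[0]])
L=np.c_[(q[:,:2]-e[:2])@ex,(q[:,:2]-e[:2])@ey,q[:,2]-e[2]]
print(len(q),L.min(0).round(4),L.max(0).round(4))
for x in np.arange(-.05,.05,.006):
    s=L[(L[:,0]>=x)&(L[:,0]<x+.006)]
    if len(s)>2: print(round(x+.003,3),len(s),'zmax %.4f ymid %.4f w %.4f'%(np.percentile(s[:,2],95),(s[:,1].max()+s[:,1].min())/2,np.ptp(s[:,1])))
# button pixel centroid
bw=w&(f.min(-1)>130); bw[:v0+62]=0; k=np.argwhere(bw); print('button px',k.mean(0)[::-1],len(k),P[bw].mean(0)-e)
# bay features in bay frame from both views
a0,b0=pickle.load(open('c0.pkl','rb'))
for n,c in(('scene',a0),('top',b0)):
    P=pts(c); f=c['frame'].astype(int); d=P-np.array([.569,.252,.075])
    X=d[...,:2]@ex; Y=d[...,:2]@ey; Z=d[...,2]
    base=(abs(Y)<.05)&(abs(X)<.09)
    dk=base&(f.max(-1)<90)&(Z>.004)&(X<-.03); print(n,'housing',dk.sum(),X[dk].min(),X[dk].max(),Y[dk].mean(),Z[dk].max())
    dk=base&(f.max(-1)<90)&(Z>-.004)&(X>.02); print(' wall',dk.sum(),X[dk].min(),X[dk].max(),Y[dk].min(),Y[dk].max(),Z[dk].max())
    br=base&(f[...,0]>f[...,2]+50); print(' brass',br.sum(),X[br].mean(),X[br].max(),Y[br].mean(),Z[br].mean())
E
```

```text
429 [-0.0386 -0.0257 -0.0039] [0.0317 0.017  0.0783]
-0.035 12 zmax 0.0275 ymid 0.0021 w 0.0189
-0.029 16 zmax 0.0299 ymid 0.0019 w 0.0196
-0.023 20 zmax 0.0288 ymid -0.0009 w 0.0255
-0.017 23 zmax 0.0302 ymid -0.0011 w 0.0254
-0.011 20 zmax 0.0288 ymid -0.0024 w 0.0267
-0.005 24 zmax 0.0287 ymid -0.0025 w 0.0271
0.001 25 zmax 0.0300 ymid -0.0024 w 0.0269
0.007 33 zmax 0.0310 ymid -0.0052 w 0.0409
0.013 91 zmax 0.0735 ymid -0.0039 w 0.0418
0.019 39 zmax 0.0729 ymid -0.0054 w 0.0324
0.025 107 zmax 0.0273 ymid -0.0038 w 0.0308
0.031 18 zmax 0.0275 ymid -0.0005 w 0.0189
button px [339.13888889 145.77777778] 36 [ 0.04361668 -0.00893964  0.03444108]
scene housing 104 -0.06246304682293034 -0.03920020645191037 0.0014977228268635181 0.013863503077871125
 wall 66 0.041931631377487705 0.053184196400117754 -0.0149515711019207 0.016445986981306657 0.005950234129761381
 brass 22 -0.022309526541840936 -0.01743492818986622 0.002489334908449112 -0.0010455127222752545
top housing 146 -0.06294983885050394 -0.04466821539544097 7.624520758051372e-05 0.015155252178585835
 wall 51 0.04134990662222227 0.04840627843405435 -0.016214633408454554 0.017200018360846493 0.007345992639810658
 brass 22 -0.0005044405738172192 0.042147005484032815 0.002904182413424386 -0.003535599984481734
```

The cell is level in the grip, about 6 mm behind the TCP, with its axis about 14.5 mm above it. By eye the cassette shift is about +6 to +7 mm. Pushed in level, the fingers would reach the jaw strips, so the cell has to be tilted button-up. I'll do that by setting its button end on the fixed stand's end post and pressing lightly so it swivels in the pads.

drive_tool(
  targets=[0.18,-0.8,0,0.6,0.18,-0.8,0,0.6,0,-0.8,0,0,0,-0.8,0,0,0,-0.8,0,0,0,-0.8,0,0,0,-0.8,0,0,0,-0.8,0,0,0,-0.8,0,0,0,-0.8,0,0,0,-0.8,0,0,0,-0.8,0,0],
)

```text
clock: 6.15
ee_pos: [0.5396, -0.2263, 0.1498]
tool_rot: [2.249, -2.193, -0.004]
contact_force: [0.8, -0.2, -2.3]
grip_width: 0.0301
```

drive_tool(
  targets=[0,0,-0.8,0,0,0,-0.8,0,0,0,-0.7,0,0,0,-0.3,0,0,0,0,0,0,0,0,0],
)

```text
clock: 6.75
ee_pos: [0.5411, -0.2255, 0.048]
tool_rot: [-2.249, 2.193, -0.001]
contact_force: [0.0, -0.6, -1.5]
grip_width: 0.0303
```

Contact is expected near z = 0.033.

drive_tool(
  targets=[0,0,-0.25,0,0,0,-0.1,0,0,0,-0.03,0,0,0,0,0],
)

```text
clock: 7.15
ee_pos: [0.5412, -0.2256, 0.0331]
tool_rot: [-2.249, 2.193, -0.002]
contact_force: [-2.8, 0.3, 2.6]
grip_width: 0.0303
```

drive_tool(
  targets=[0,0,-0.04,0,0,0,-0.04,0,0,0,0,0],
)

```text
clock: 7.45
ee_pos: [0.5413, -0.2257, 0.0324]
tool_rot: [2.25, -2.192, -0.0]
contact_force: [-8.8, 5.1, 17.3]
grip_width: 0.03
```

drive_tool(
  targets=[0,0,-0.04,0,0,0,-0.04,0,0,0,0,0],
)

```text
clock: 7.75
ee_pos: [0.5413, -0.2258, 0.0319]
tool_rot: [2.25, -2.191, -0.002]
contact_force: [-17.2, 8.0, 34.0]
grip_width: 0.0302
```

It won't swivel at 34 N, so the grip is too firm. I'll unload it, slacken the fingers by about 2 mm so the plain end drops under gravity with the button end on the post, then grip it again tilted.

drive_tool(
  targets=[0,0,0.1,0,0,0,0.05,0,0,0,0,0],
)

```text
clock: 8.05
ee_pos: [0.5417, -0.2259, 0.0329]
tool_rot: [-2.249, 2.193, -0.004]
contact_force: [-1.3, -0.7, 7.3]
grip_width: 0.0302
```

drive_tool(
  targets=[0,0,0,0,0,0,0,0,0,0,0,0,0,0,0,0],
  fingers=0.61,
)

```text
clock: 8.45
ee_pos: [0.5402, -0.225, 0.0309]
tool_rot: [2.249, -2.193, -0.002]
contact_force: [-0.1, 0.2, -0.8]
grip_width: 0.0337
```

```bash
python3 - <<'E'
from h import *; import pickle
o=get_obs(); print(o['ee_pos'].round(4),o['contact_force'].round(2),o['grip_width'])
a=cam('scene'); pickle.dump(a,open('c2.pkl','wb'))
u,v=map(int,proj(a,[.53,-.225,.05]));print(u,v)
cv2.imwrite('pics/tilt.png',cv2.resize(a['frame'][v-36:v+36,u-48:u+48,::-1],(640,480),interpolation=cv2.INTER_CUBIC))
E
```

```text
[ 0.5402 -0.225   0.0309] [-0.12  0.18 -0.8 ] 0.033716814551527995
174 167
```

View pics/tilt.png

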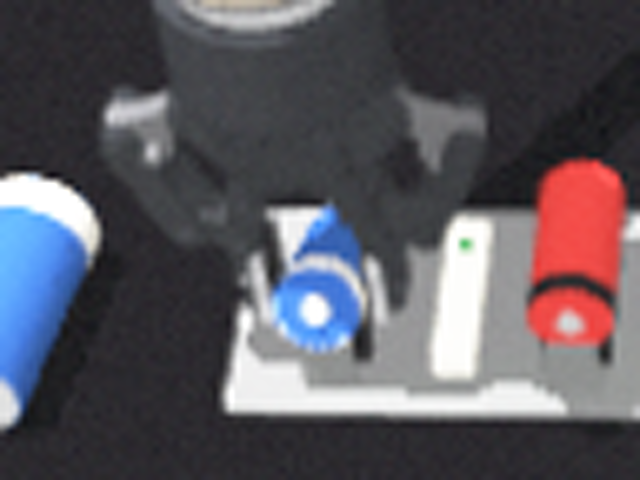

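The cell now leans, with its button (315,310) facing the camera and the plain end down between the ribs. I'll grip it again, lift, and measure.

drive_tool(
  targets=[0,0,0,0,0,0,0,0,0,0,0,0,0,0,0,0],
  fingers=1,
)

```text
clock: 8.9
ee_pos: [0.5407, -0.2253, 0.0317]
tool_rot: [2.249, -2.193, -0.0]
contact_force: [-0.3, -0.9, -0.2]
grip_width: 0.0301
```

drive_tool(
  targets=[0,0,0.3,0,0,0,0.6,0,0,0,0.8,0,0,0,0.8,0,0,0,0.8,0,0,0,0,0],
)

```text
clock: 9.5
ee_pos: [0.5438, -0.227, 0.1707]
tool_rot: [-2.247, 2.191, -0.017]
contact_force: [0.1, -1.7, -0.4]
grip_width: 0.0299
```

drive_tool(
  targets=[0,0.8,0,-0.6,0,0.8,0,-0.6,0,0.8,0,0,0,0.8,0,0,0,0.8,0,0,0,0.8,0,0,0,0.8,0,0,0,0.8,0,0,0,0.8,0,0,0,0.8,0,0,0,0.8,0,0,0,0.8,0,0],
)

```text
clock: 10.7
ee_pos: [0.5398, 0.1599, 0.1626]
tool_rot: [2.155, -2.284, -0.001]
contact_force: [0.3, -0.0, -1.0]
grip_width: 0.0299
```

```bash
python3 - <<'E'
from h import *; import pickle
o=get_obs(); e=o['ee_pos']; print(e.round(4),o['tool_rot'].round(3),o['contact_force'].round(2),o['grip_width'])
a=cam('scene'); pickle.dump(a,open('c3.pkl','wb'))
P=pts(a); f=a['frame'].astype(int); u,v=map(int,proj(a,e+[0,0,.02])); print(u,v)
m=((f[...,2]>f[...,0]+40))&(np.linalg.norm(P-e,axis=-1)<.09)
n,lab,st,_=cv2.connectedComponentsWithStats(m.astype(np.uint8)); print(st)
th=np.deg2rad(-3.4); ex=np.array([np.cos(th),np.sin(th)]); ey=np.array([-ex[1],ex[0]])
q=P[m]; L=np.c_[(q[:,:2]-e[:2])@ex,(q[:,:2]-e[:2])@ey,q[:,2]-e[2]]
for x in np.arange(-.05,.045,.006):
    s=L[(L[:,0]>=x)&(L[:,0]<x+.006)]
    if len(s)>2: print(round(x+.003,3),len(s),'z95 %.4f z05 %.4f ymid %.4f w %.4f'%(np.percentile(s[:,2],95),np.percentile(s[:,2],5),(s[:,1].max()+s[:,1].min())/2,np.ptp(s[:,1])))
cv2.imwrite('pics/held2.png',cv2.resize(a['frame'][v-30:v+30,u-40:u+40,::-1],(640,480),interpolation=cv2.INTER_CUBIC))
E
```

```text
[0.5398 0.1599 0.1626] [ 2.155e+00 -2.284e+00 -1.000e-03] [ 0.25 -0.01 -1.02] 0.029869436100773
340 137
[[     0      0    512    384 196379]
 [   334    128     13      9     72]
 [   333    137     15     14    157]]
-0.041 9 z95 0.0041 z05 -0.0015 ymid 0.0020 w 0.0187
-0.035 8 z95 0.0074 z05 0.0027 ymid 0.0026 w 0.0204
-0.029 7 z95 0.0093 z05 0.0060 ymid 0.0008 w 0.0178
-0.023 9 z95 0.0130 z05 0.0071 ymid 0.0008 w 0.0223
-0.017 12 z95 0.0166 z05 0.0097 ymid 0.0015 w 0.0241
-0.011 9 z95 0.0201 z05 0.0130 ymid -0.0015 w 0.0190
-0.005 7 z95 0.0204 z05 0.0156 ymid -0.0004 w 0.0217
0.007 9 z95 0.0285 z05 0.0235 ymid -0.0007 w 0.0188
0.013 68 z95 0.0499 z05 0.0120 ymid -0.0018 w 0.0320
0.019 67 z95 0.0245 z05 0.0072 ymid -0.0003 w 0.0301
0.025 23 z95 0.0135 z05 0.0035 ymid 0.0002 w 0.0183
```

View pics/held2.png

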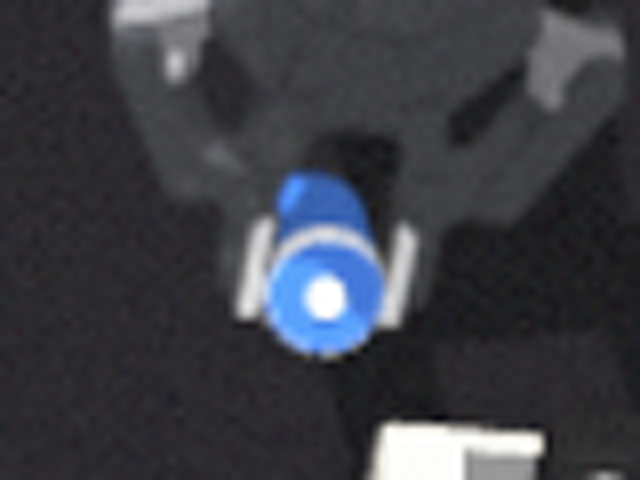

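The tilt is 27°, but the grip is about 11 mm ahead of the cell's middle and the cell sits only 6 mm above the fingertips. Seated, the pads would hit the jaw strips. I'll go back to the post, slacken, and grip again 6 mm further back and 8 mm lower.

drive_tool(
  targets=[0,-0.8,0,0.6,0,-0.8,0,0.6,0,-0.8,0,0,0,-0.8,0,0,0,-0.8,0,0,0,-0.8,0,0,0,-0.8,0,0,0,-0.8,0,0,0,-0.8,0,0,0,-0.8,0,0,0,-0.8,0,0,0,-0.8,0,0],
)

```text
clock: 11.95
ee_pos: [0.5398, -0.2264, 0.1626]
tool_rot: [2.249, -2.193, -0.003]
contact_force: [0.2, 0.4, -1.0]
grip_width: 0.0301
```

drive_tool(
  targets=[0,0,-0.8,0,0,0,-0.8,0,0,0,-0.8,0,0,0,-0.5,0,0,0,-0.2,0,0,0,0,0,0,0,0,0],
)

```text
clock: 12.65
ee_pos: [0.5413, -0.2257, 0.0407]
tool_rot: [-2.249, 2.193, -0.002]
contact_force: [-0.3, 0.6, -1.5]
grip_width: 0.03
```

drive_tool(
  targets=[0,0,-0.15,0,0,0,-0.06,0,0,0,0,0],
)

```text
clock: 12.95
ee_pos: [0.541, -0.2255, 0.0318]
tool_rot: [-2.25, 2.193, -0.001]
contact_force: [-0.5, -0.8, -0.4]
grip_width: 0.0302
```

drive_tool(
  targets=[0,0,0,0,0,0,0,0,0,0,0,0],
  fingers=0.58,
)

```text
clock: 13.25
ee_pos: [0.541, -0.2254, 0.0317]
tool_rot: [-2.249, 2.193, -0.001]
contact_force: [0.0, 0.4, -0.0]
grip_width: 0.0354
```

drive_tool(
  targets=[-0.05,0,-0.07,0,-0.05,0,-0.07,0,-0.05,0,-0.06,0,0,0,0,0],
)

```text
clock: 13.65
ee_pos: [0.5339, -0.225, 0.0225]
tool_rot: [2.249, -2.193, -0.002]
contact_force: [-0.2, -1.1, -0.2]
grip_width: 0.0356
```

drive_tool(
  targets=[0,0,0,0,0,0,0,0,0,0,0,0,0,0,0,0],
  fingers=1,
)

```text
clock: 14.05
ee_pos: [0.5345, -0.2253, 0.0232]
tool_rot: [2.249, -2.193, -0.001]
contact_force: [-1.1, -1.4, -0.3]
grip_width: 0.0303
```

drive_tool(
  targets=[0,0,0.3,0,0,0,0.6,0,0,0,0.8,0,0,0,0.8,0,0,0,0.8,0,0,0,0,0],
)

```text
clock: 14.65
ee_pos: [0.5381, -0.2272, 0.1627]
tool_rot: [-2.247, 2.191, -0.019]
contact_force: [0.8, 0.5, -0.2]
grip_width: 0.0305
```

drive_tool(
  targets=[0,0.8,0,-0.6,0,0.8,0,-0.6,0,0.8,0,0,0,0.8,0,0,0,0.8,0,0,0,0.8,0,0,0,0.8,0,0,0,0.8,0,0,0,0.8,0,0,0,0.8,0,0,0,0.8,0,0,0,0.8,0,0],
)

```text
clock: 15.85
ee_pos: [0.534, 0.16, 0.1545]
tool_rot: [2.155, -2.285, -0.001]
contact_force: [0.2, 0.8, -1.2]
grip_width: 0.0304
```

```bash
cat > tilt.py <<'E'
from h import *
o=get_obs(); e=o['ee_pos']; print(e.round(4),o['tool_rot'].round(3),o['contact_force'].round(2),o['grip_width'])
a=cam('scene'); P=pts(a); f=a['frame'].astype(int); u,v=map(int,proj(a,e+[0,0,.01]))
m=((f[...,2]>f[...,0]+40))&(np.linalg.norm(P-e,axis=-1)<.09)
th=np.deg2rad(-3.4); ex=np.array([np.cos(th),np.sin(th)]); ey=np.array([-ex[1],ex[0]])
loc=lambda q:np.c_[(q[:,:2]-e[:2])@ex,(q[:,:2]-e[:2])@ey,q[:,2]-e[2]]
L=loc(P[m])
for x in np.arange(-.05,.045,.006):
    s=L[(L[:,0]>=x)&(L[:,0]<x+.006)]
    if len(s)>2: print(round(x+.003,3),len(s),'z95 %.4f z05 %.4f ymid %.4f'%(np.percentile(s[:,2],95),np.percentile(s[:,2],5),(s[:,1].max()+s[:,1].min())/2))
n,lab,st,ce=cv2.connectedComponentsWithStats(m.astype(np.uint8))
for i in range(1,n):
    if st[i,4]>40: print(st[i],np.median(loc(P[lab==i]),0).round(4))
E
python3 tilt.py
```

```text
[0.534  0.16   0.1545] [ 2.155e+00 -2.285e+00 -1.000e-03] [ 0.19  0.83 -1.24] 0.03039696067929047
-0.035 8 z95 0.0113 z05 0.0054 ymid 0.0034
-0.029 8 z95 0.0148 z05 0.0125 ymid 0.0003
-0.023 6 z95 0.0186 z05 0.0128 ymid 0.0002
-0.017 10 z95 0.0225 z05 0.0160 ymid 0.0010
-0.011 10 z95 0.0251 z05 0.0165 ymid 0.0020
-0.005 11 z95 0.0276 z05 0.0215 ymid -0.0013
0.001 8 z95 0.0314 z05 0.0234 ymid 0.0010
0.013 14 z95 0.0580 z05 0.0327 ymid -0.0051
0.019 53 z95 0.0393 z05 0.0227 ymid -0.0002
0.025 67 z95 0.0324 z05 0.0162 ymid 0.0006
0.031 26 z95 0.0213 z05 0.0112 ymid 0.0005
[333 129  15  23 224] [ 0.0204 -0.0004  0.0239]
```

The tilt is 28°, the grip is about 4 mm ahead of the middle, and the axis is 13 mm above the tips. Now I'll go over the bay.

drive_tool(
  targets=[0.4,0.77,0,0,0.4,0.77,0,0,0.4,0.77,0,0,0,0,-0.6,0,0,0,-0.5,0,0,0,-0.3,0,0,0,0,0,0,0,0,0],
)

```text
clock: 16.7
ee_pos: [0.5827, 0.2509, 0.0994]
tool_rot: [-2.155, 2.286, 0.0]
contact_force: [-0.5, -0.3, -1.3]
grip_width: 0.0306
```

```bash
python3 - <<'E'
from h import *; import pickle
o=get_obs(); e=o['ee_pos']; print(e.round(4),o['contact_force'].round(2))
a=cam('scene'); b=cam('top'); pickle.dump((a,b),open('c4.pkl','wb'))
u,v=map(int,proj(a,e)); cv2.imwrite('pics/bay.png',cv2.resize(a['frame'][v-42:v+42,u-56:u+56,::-1],(800,600),interpolation=cv2.INTER_CUBIC)); print(u,v)
E
```

```text
[0.5827 0.2509 0.0994] [-0.51 -0.27 -1.33]
377 178
```

View pics/bay.png

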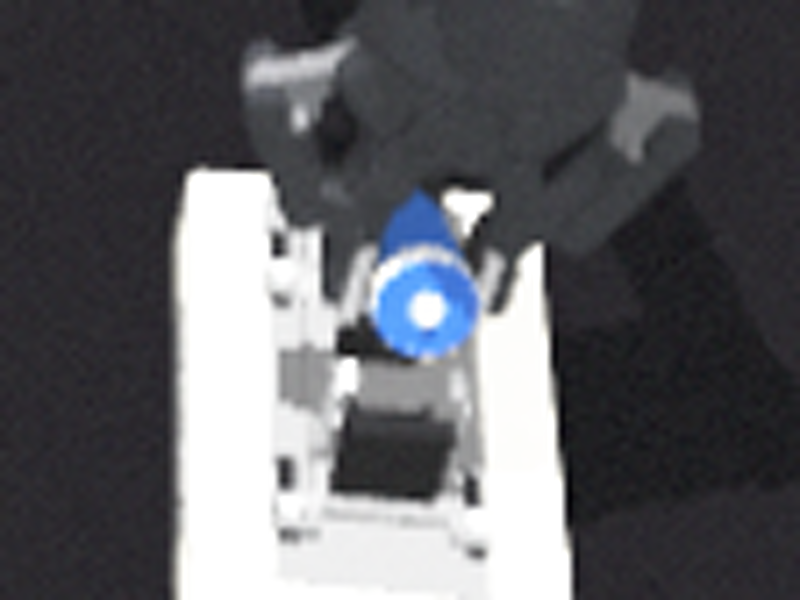

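The cell hovers over the bay with its button at (428,308), the jaws at (345,375) and (460,380), and the end wall at (350..455,410). I'll check lateral alignment by casting rays.

```bash
python3 - <<'E'
from h import *; import pickle
a,b=pickle.load(open('c4.pkl','rb'))
th=np.deg2rad(-3.4); ex=np.array([np.cos(th),np.sin(th)]); ey=np.array([-ex[1],ex[0]])
B=np.array([.569,.253])
pp=lambda n,x,y,z:print(n,[round(float(k),4) for k in (lambda d:(d@ex,d@ey))(ray(a,377-56+x/7.143,178-42+y/7.143,z)[:2]-B)])
pp('button',428,308,.127)
pp('button@',428,308,.124)
for n,x,y,z in(('jawL',345,375,.084),('jawR',460,380,.084),('wallL',350,408,.079),('wallR',455,415,.079),('wallLf',332,490,.079),('wallRf',440,497,.079),('tipL',352,290,.105),('tipR',488,290,.105),('packL',190,170,.041),('packR',555,400,.041),('packL2',180,400,.041)): pp(n,x,y,z)
d=get_obs()['ee_pos'][:2]-B; print('tcp',d@ex,d@ey)
E
```

```text
button [0.0402, 0.0004]
button@ [0.0375, 0.0011]
jawL [0.0333, -0.0165]
jawR [0.0314, 0.0195]
wallL [0.0425, -0.0144]
wallR [0.0418, 0.0184]
wallLf [0.076, -0.0214]
wallRf [0.0752, 0.0118]
tipL [0.0158, -0.0175]
tipR [0.0112, 0.0251]
packL [-0.0908, -0.0572]
packR [0.0003, 0.0614]
packL2 [0.0136, -0.0619]
tcp 0.014719499464438256 -0.0010316517175064763
```

drive_tool(
  targets=[0,0.03,-0.1,0,0,0,-0.1,0,0,0,-0.05,0,0,0,0,0],
)

```text
clock: 17.2
ee_pos: [0.5823, 0.2521, 0.0887]
tool_rot: [2.155, -2.285, -0.001]
contact_force: [-0.1, 0.0, -1.8]
grip_width: 0.0303
```

drive_tool(
  targets=[-0.05,0.003,0,0,-0.025,0.0015,0,0,0,0,0,0],
)

```text
clock: 17.5
ee_pos: [0.5796, 0.2525, 0.0894]
tool_rot: [-2.156, 2.285, -0.0]
contact_force: [0.1, -0.0, -1.7]
grip_width: 0.0304
```

drive_tool(
  targets=[-0.025,0.0015,0,0,0,0,0,0],
)

```text
clock: 17.7
ee_pos: [0.5789, 0.2525, 0.0895]
tool_rot: [-2.155, 2.285, -0.001]
contact_force: [1.1, 1.6, -1.8]
grip_width: 0.0301
```

drive_tool(
  targets=[-0.025,0.0015,0,0,0,0,0,0],
)

```text
clock: 17.9
ee_pos: [0.5783, 0.2526, 0.0897]
tool_rot: [-2.155, 2.284, -0.002]
contact_force: [1.5, -0.9, -1.9]
grip_width: 0.0305
```

drive_tool(
  targets=[-0.025,0.0015,0,0,0,0,0,0],
)

```text
clock: 18.1
ee_pos: [0.5772, 0.2526, 0.0897]
tool_rot: [-2.155, 2.285, -0.001]
contact_force: [2.3, 0.3, -1.7]
grip_width: 0.0306
```

drive_tool(
  targets=[-0.025,0.0015,0,0,-0.025,0.0015,0,0,0,0,0,0],
)

```text
clock: 18.4
ee_pos: [0.5751, 0.2528, 0.0897]
tool_rot: [-2.155, 2.284, -0.001]
contact_force: [4.1, -0.9, -1.7]
grip_width: 0.0304
```

drive_tool(
  targets=[-0.025,0.0015,0,0,0,0,0,0],
)

```text
clock: 18.6
ee_pos: [0.5741, 0.2528, 0.0896]
tool_rot: [-2.155, 2.285, -0.001]
contact_force: [6.1, -0.7, -0.2]
grip_width: 0.0302
```

```bash
python3 tilt.py
```

```text
[0.5741 0.2528 0.0896] [-2.155e+00  2.285e+00 -1.000e-03] [ 6.11 -0.72 -0.17] 0.03024144698000491
-0.035 4 z95 0.0100 z05 0.0052 ymid 0.0094
-0.029 4 z95 0.0141 z05 0.0123 ymid 0.0055
-0.023 8 z95 0.0188 z05 -0.0159 ymid 0.0044
-0.017 6 z95 0.0212 z05 0.0181 ymid -0.0002
-0.011 9 z95 0.0254 z05 0.0196 ymid 0.0009
-0.005 14 z95 0.0280 z05 0.0220 ymid 0.0020
0.001 6 z95 0.0308 z05 0.0240 ymid -0.0024
0.007 4 z95 0.0325 z05 0.0278 ymid -0.0075
0.013 7 z95 0.0532 z05 0.0356 ymid -0.0062
0.019 47 z95 0.0622 z05 0.0280 ymid 0.0009
0.025 61 z95 0.0335 z05 0.0174 ymid 0.0009
0.031 35 z95 0.0225 z05 0.0114 ymid 0.0006
[374 163  11  10  63] [-0.0082  0.0008  0.0238]
[372 172  16  14 145] [0.0241 0.0006 0.0264]
```

The disc first gave at x ≈ 0.578, so the shift is about +7 mm, which agrees with the vision estimate. I'll push 1 mm more for step 1 and hold. After that I have to move +x as the cell goes down, because levelling brings the plain end further back.

drive_tool(
  targets=[-0.025,0.0015,0,0,-0.012,0,0,0,0,0,0,0,0,0,0,0,0,0,0,0],
)

```text
clock: 19.15
ee_pos: [0.5729, 0.2529, 0.0897]
tool_rot: [-2.155, 2.284, -0.002]
contact_force: [5.8, 0.0, -1.4]
grip_width: 0.0303
```

drive_tool(
  targets=[0.026,-0.0015,-0.05,0,0.026,-0.0015,-0.05,0,0,0,0,0],
)

```text
clock: 19.45
ee_pos: [0.5755, 0.2531, 0.0869]
tool_rot: [-2.154, 2.284, -0.002]
contact_force: [5.0, -0.2, 3.6]
grip_width: 0.0303
```

drive_tool(
  targets=[0.026,-0.0015,-0.05,0,0.026,-0.0015,-0.05,0,0,0,0,0],
)

```text
clock: 19.75
ee_pos: [0.5773, 0.253, 0.0824]
tool_rot: [-2.154, 2.284, -0.001]
contact_force: [5.3, 0.3, 4.3]
grip_width: 0.0302
```

drive_tool(
  targets=[0.013,-0.0015,-0.05,0,0.013,-0.0015,-0.025,0,0,0,0,0],
)

```text
clock: 20.05
ee_pos: [0.5786, 0.2529, 0.0797]
tool_rot: [-2.154, 2.284, -0.002]
contact_force: [5.4, -0.6, 4.0]
grip_width: 0.0299
```

drive_tool(
  targets=[0.01,0,-0.025,0,0,0,0,0],
)

```text
clock: 20.25
ee_pos: [0.579, 0.2529, 0.0788]
tool_rot: [-2.154, 2.284, -0.002]
contact_force: [5.4, -0.2, 4.4]
grip_width: 0.03
```

drive_tool(
  targets=[0,0,-0.025,0,0,0,0,0],
)

```text
clock: 20.45
ee_pos: [0.5791, 0.2529, 0.0779]
tool_rot: [-2.154, 2.283, -0.002]
contact_force: [5.4, 0.1, 4.0]
grip_width: 0.0301
```

drive_tool(
  targets=[0,0,-0.025,0,0,0,0,0],
)

```text
clock: 20.65
ee_pos: [0.5793, 0.2529, 0.0771]
tool_rot: [-2.153, 2.283, -0.002]
contact_force: [5.3, -0.0, 5.7]
grip_width: 0.0306
```

drive_tool(
  targets=[0,0,-0.025,0,0,0,0,0],
)

```text
clock: 20.85
ee_pos: [0.5794, 0.2529, 0.0763]
tool_rot: [-2.153, 2.283, -0.003]
contact_force: [6.0, -0.6, 6.3]
grip_width: 0.0304
```

drive_tool(
  targets=[0,0,-0.025,0,0,0,0,0],
)

```text
clock: 21.05
ee_pos: [0.5797, 0.2529, 0.0757]
tool_rot: [-2.153, 2.283, -0.003]
contact_force: [5.3, -0.5, 7.0]
grip_width: 0.0303
```

drive_tool(
  targets=[0,0,-0.025,0,0,0,0,0],
)

```text
clock: 21.25
ee_pos: [0.5799, 0.253, 0.0753]
tool_rot: [-2.153, 2.282, -0.003]
contact_force: [3.6, -0.9, 9.3]
grip_width: 0.0303
```

drive_tool(
  targets=[0,0,-0.025,0,0,0,0,0],
)

```text
clock: 21.45
ee_pos: [0.5801, 0.253, 0.0749]
tool_rot: [-2.153, 2.282, -0.004]
contact_force: [4.6, -0.4, 13.3]
grip_width: 0.0302
```

```bash
python3 tilt.py
```

```text
[0.5801 0.253  0.0749] [-2.153  2.282 -0.004] [ 4.57 -0.43 13.28] 0.030201197726992386
-0.035 4 z95 0.0131 z05 0.0104 ymid 0.0046
-0.029 3 z95 0.0139 z05 0.0094 ymid 0.0091
-0.023 7 z95 0.0189 z05 0.0161 ymid 0.0029
-0.017 9 z95 0.0228 z05 -0.0094 ymid 0.0037
-0.011 12 z95 0.0244 z05 0.0173 ymid 0.0024
-0.005 13 z95 0.0284 z05 0.0002 ymid 0.0013
0.001 9 z95 0.0312 z05 0.0263 ymid -0.0011
0.007 5 z95 0.0330 z05 0.0259 ymid -0.0020
0.019 51 z95 0.0655 z05 0.0258 ymid 0.0001
0.025 58 z95 0.0326 z05 0.0159 ymid 0.0017
0.031 33 z95 0.0228 z05 0.0121 ymid -0.0013
[373 168  11  11  70] [-0.0102  0.0007  0.0237]
[371 179  16  14 140] [0.0232 0.0009 0.0249]
```

drive_tool(
  targets=[-0.02,0.001,-0.025,0,0,0,0,0],
)

```text
clock: 21.7
ee_pos: [0.58, 0.253, 0.0748]
tool_rot: [-2.152, 2.281, -0.006]
contact_force: [4.5, -1.8, 13.3]
grip_width: 0.0303
```

drive_tool(
  targets=[-0.02,0.001,-0.015,0,0,0,0,0],
)

```text
clock: 21.9
ee_pos: [0.5799, 0.2531, 0.0748]
tool_rot: [-2.151, 2.28, -0.007]
contact_force: [6.1, -2.2, 15.2]
grip_width: 0.0303
```

drive_tool(
  targets=[-0.01,0,-0.02,0,0,0,0,0],
)

```text
clock: 22.1
ee_pos: [0.58, 0.2531, 0.0746]
tool_rot: [-2.15, 2.28, -0.008]
contact_force: [6.4, -3.3, 16.3]
grip_width: 0.0303
```

drive_tool(
  targets=[-0.01,0,-0.02,0,0,0,0,0],
)

```text
clock: 22.3
ee_pos: [0.5803, 0.253, 0.0741]
tool_rot: [-2.15, 2.279, -0.01]
contact_force: [7.2, -1.9, 16.4]
grip_width: 0.0302
```

drive_tool(
  targets=[0,0,-0.02,0,0,0,0,0],
)

```text
clock: 22.5
ee_pos: [0.5807, 0.253, 0.0735]
tool_rot: [-2.149, 2.278, -0.011]
contact_force: [8.5, -2.2, 15.9]
grip_width: 0.0301
```

drive_tool(
  targets=[0,0,-0.02,0,0,0,0,0],
)

```text
clock: 22.7
ee_pos: [0.581, 0.2529, 0.0731]
tool_rot: [-2.149, 2.278, -0.012]
contact_force: [7.8, -3.4, 17.1]
grip_width: 0.03
```

```bash
python3 tilt.py
```

```text
[0.581  0.2529 0.0731] [-2.149  2.278 -0.012] [ 7.76 -3.43 17.1 ] 0.030035807088821743
-0.035 3 z95 0.0125 z05 0.0086 ymid 0.0089
-0.029 3 z95 0.0171 z05 0.0147 ymid 0.0061
-0.023 9 z95 0.0217 z05 0.0136 ymid 0.0056
-0.017 8 z95 0.0227 z05 0.0163 ymid 0.0031
-0.011 14 z95 0.0263 z05 0.0199 ymid 0.0021
-0.005 11 z95 0.0285 z05 0.0233 ymid 0.0008
0.001 12 z95 0.0319 z05 0.0003 ymid 0.0005
0.007 7 z95 0.0465 z05 0.0266 ymid -0.0019
0.019 46 z95 0.0568 z05 0.0269 ymid 0.0014
0.025 58 z95 0.0323 z05 0.0165 ymid 0.0012
0.031 34 z95 0.0217 z05 0.0116 ymid -0.0000
[373 169  11  11  76] [-0.0094  0.001   0.0242]
[372 180  15  14 136] [0.0244 0.0004 0.0249]
```

The cell does swivel in the pads at about 17 N, but adding the clip force on top would come near the 45 N limit. The better plan is to back out and level it to about 9° by pressing its plain end on open bench. Then I can re-enter and let the firm grip carry the clip force.

drive_tool(
  targets=[0.03,0,0.1,0,0.03,0,0.2,0,0,0,0.4,0,0,0,0.8,0,0,0,0.8,0,0,0,0.2,0,0,0,0,0],
)

```text
clock: 23.45
ee_pos: [0.5774, 0.2529, 0.1671]
tool_rot: [-2.156, 2.285, 0.001]
contact_force: [0.1, 0.8, -1.6]
grip_width: 0.0306
```

drive_tool(
  targets=[-0.25,-0.8,0,0,-0.25,-0.8,0,0,-0.25,-0.8,0,0,-0.25,-0.8,0,0,0,-0.8,0,0,0,0,-0.8,0,0,0,-0.8,0,0,0,-0.8,0,0,0,-0.4,0,0,0,0,0,0,0,0,0],
)

```text
clock: 24.55
ee_pos: [0.5375, 0.0927, 0.0542]
tool_rot: [2.155, -2.284, -0.001]
contact_force: [0.9, 0.4, -0.6]
grip_width: 0.0301
```

drive_tool(
  targets=[0,0,-0.5,0,0,0,-0.3,0,0,0,0,0,0,0,-0.05,0,0,0,-0.05,0,0,0,-0.05,0,0,0,-0.05,0,0,0,0,0],
)

```text
clock: 25.35
ee_pos: [0.5385, 0.0926, 0.0151]
tool_rot: [-2.155, 2.285, -0.001]
contact_force: [0.1, -0.2, 1.1]
grip_width: 0.0302
```

drive_tool(
  targets=[0,0,-0.05,0,0,0,-0.05,0,0,0,0,0],
)

```text
clock: 25.65
ee_pos: [0.54, 0.0925, 0.0133]
tool_rot: [-2.154, 2.283, -0.004]
contact_force: [-2.1, -1.3, 10.4]
grip_width: 0.0305
```

drive_tool(
  targets=[0,0,-0.05,0,0,0,-0.05,0,0,0,0,0],
)

```text
clock: 25.95
ee_pos: [0.5423, 0.0925, 0.0107]
tool_rot: [-2.151, 2.281, -0.01]
contact_force: [1.7, -1.4, 12.4]
grip_width: 0.0305
```

drive_tool(
  targets=[0,0,-0.05,0,0,0,0,0],
)

```text
clock: 26.15
ee_pos: [0.5433, 0.0924, 0.0094]
tool_rot: [-2.15, 2.28, -0.012]
contact_force: [2.3, -1.5, 14.5]
grip_width: 0.0308
```

drive_tool(
  targets=[0,0,-0.03,0,0,0,0,0],
)

```text
clock: 26.35
ee_pos: [0.5439, 0.0924, 0.0087]
tool_rot: [-2.15, 2.279, -0.013]
contact_force: [3.6, -0.9, 14.9]
grip_width: 0.0301
```

drive_tool(
  targets=[0,0,0.3,0,0,0,0.8,0,0,0,0.8,0,0,0,0.8,0,0,0,0.8,0,0,0,0,0],
)

```text
clock: 26.95
ee_pos: [0.5407, 0.0928, 0.1487]
tool_rot: [-2.151, 2.28, -0.009]
contact_force: [-0.1, 0.4, -0.6]
grip_width: 0.0301
```

```bash
python3 tilt.py
```

```text
[0.5407 0.0928 0.1487] [-2.151  2.28  -0.009] [-0.12  0.4  -0.61] 0.030106270451205647
-0.041 6 z95 0.0189 z05 0.0101 ymid 0.0035
-0.035 16 z95 0.0210 z05 0.0134 ymid 0.0022
-0.029 13 z95 0.0207 z05 0.0125 ymid 0.0014
-0.023 18 z95 0.0243 z05 0.0161 ymid 0.0015
-0.017 17 z95 0.0265 z05 0.0164 ymid 0.0015
-0.011 15 z95 0.0276 z05 0.0179 ymid 0.0025
-0.005 17 z95 0.0293 z05 0.0236 ymid 0.0014
0.001 17 z95 0.0333 z05 0.0239 ymid -0.0001
0.007 13 z95 0.0353 z05 0.0233 ymid 0.0001
0.013 4 z95 0.0536 z05 0.0341 ymid -0.0150
0.019 40 z95 0.0660 z05 0.0233 ymid -0.0005
0.025 79 z95 0.0352 z05 0.0122 ymid 0.0004
0.031 27 z95 0.0209 z05 0.0083 ymid 0.0009
[303 129  14  14 141] [-0.0136  0.0004  0.0242]
[302 142  15  13 141] [0.0247 0.001  0.0222]
```

drive_tool(
  targets=[0,0,-0.8,0,0,0,-0.8,0,0,0,-0.8,0,0,0,-0.7,0,0,0,-0.1,0,0,0,-0.1,0,0,0,-0.1,0,0,0,-0.1,0,0,0,-0.05,0,0,0,0,0],
)

```text
clock: 28.0
ee_pos: [0.5408, 0.0925, 0.0052]
tool_rot: [-2.153, 2.282, -0.006]
contact_force: [-1.9, -0.7, 8.5]
grip_width: 0.0302
```

drive_tool(
  targets=[0,0,-0.05,0,0,0,0,0],
)

```text
clock: 28.2
ee_pos: [0.5419, 0.0925, 0.0037]
tool_rot: [-2.152, 2.281, -0.009]
contact_force: [0.1, -1.0, 8.4]
grip_width: 0.0302
```

drive_tool(
  targets=[0,0,0.4,0,0,0,0.9,0,0,0,0.9,0,0,0,0.9,0,0,0,0.7,0,0.25,0.8,0,0,0.25,0.8,0,0,0.25,0.8,0,0,0.25,0.8,0,0,0,0.8,0,0,0,0,0,0],
)

```text
clock: 29.3
ee_pos: [0.5779, 0.256, 0.1529]
tool_rot: [-2.158, 2.279, 0.0]
contact_force: [-0.3, -0.6, -1.0]
grip_width: 0.0301
```

```bash
python3 tilt.py
```

```text
[0.5779 0.256  0.1529] [-2.158  2.279  0.   ] [-0.26 -0.6  -1.05] 0.030138802150282203
-0.041 3 z95 0.0219 z05 0.0165 ymid 0.0114
-0.035 4 z95 0.0233 z05 0.0187 ymid 0.0097
-0.029 6 z95 0.0284 z05 0.0177 ymid 0.0090
-0.023 10 z95 0.0291 z05 0.0225 ymid 0.0059
-0.017 16 z95 0.0292 z05 0.0221 ymid 0.0045
-0.011 15 z95 0.0305 z05 0.0219 ymid 0.0040
-0.005 20 z95 0.0326 z05 0.0256 ymid 0.0016
0.001 18 z95 0.0322 z05 0.0262 ymid 0.0016
0.007 23 z95 0.0336 z05 0.0254 ymid -0.0006
0.013 6 z95 0.0674 z05 0.0383 ymid -0.0111
0.019 17 z95 0.0797 z05 0.0224 ymid -0.0003
0.025 103 z95 0.0333 z05 0.0098 ymid 0.0008
0.031 11 z95 0.0207 z05 0.0076 ymid -0.0037
[381 140  13  16 129] [-0.0042  0.0014  0.0288]
[379 157  17  12 125] [ 0.0247 -0.0003  0.0223]
```

The tilt is now 10°, but on first contact with the disc the pads would still overlap the jaw strips by about 1 mm. I'll set the cell on the bench, let it drop level inside slack fingers, and grip it again at its middle.

drive_tool(
  targets=[-0.25,-0.8,0,0,-0.25,-0.8,0,0,-0.25,-0.8,0,0,-0.25,-0.8,0,0,0,-0.8,-0.5,0,0,0,-0.9,0,0,0,-0.9,0,0,0,-0.9,0,0,0,-0.4,0,0,0,-0.05,0,0,0,0,0],
)

```text
clock: 30.45
ee_pos: [0.5387, 0.0924, 0.0066]
tool_rot: [-2.154, 2.285, -0.002]
contact_force: [0.1, 0.7, -1.5]
grip_width: 0.0301
```

drive_tool(
  targets=[0,0,-0.05,0,0,0,0,0,0,0,0,0,0,0,0,0],
  fingers=0.58,
)

```text
clock: 30.85
ee_pos: [0.5384, 0.0927, 0.0041]
tool_rot: [-2.155, 2.284, -0.001]
contact_force: [0.2, 0.0, -0.4]
grip_width: 0.0362
```

drive_tool(
  targets=[-0.025,0,-0.025,0,0,0,0,0],
)

```text
clock: 31.05
ee_pos: [0.5365, 0.0926, 0.0022]
tool_rot: [2.156, -2.285, -0.0]
contact_force: [-0.4, -0.3, -0.8]
grip_width: 0.036
```

drive_tool(
  targets=[0,0,0,0,0,0,0,0,0,0,0,0,0,0,0,0],
  fingers=1,
)

```text
clock: 31.45
ee_pos: [0.5369, 0.0925, 0.0025]
tool_rot: [2.156, -2.285, 0.0]
contact_force: [-0.3, 0.6, 3.0]
grip_width: 0.0301
```

drive_tool(
  targets=[0,0,0.4,0,0,0,0.9,0,0,0,0.9,0,0,0,0.9,0,0,0,0.7,0,0.25,0.8,0,0,0.25,0.8,0,0,0.25,0.8,0,0,0.25,0.8,0,0,0,0.8,0,0,0,0,0,0],
)

```text
clock: 32.55
ee_pos: [0.5764, 0.2559, 0.1548]
tool_rot: [-2.159, 2.28, 0.002]
contact_force: [0.1, -1.3, -1.9]
grip_width: 0.0302
```

```bash
python3 tilt.py
```

```text
[0.5764 0.2559 0.1548] [-2.159e+00  2.280e+00  2.000e-03] [ 0.15 -1.26 -1.87] 0.03021874927076721
-0.035 5 z95 0.0271 z05 0.0153 ymid 0.0106
-0.029 10 z95 0.0265 z05 0.0221 ymid 0.0075
-0.023 9 z95 0.0283 z05 0.0196 ymid 0.0073
-0.017 21 z95 0.0294 z05 0.0211 ymid 0.0048
-0.011 17 z95 0.0282 z05 0.0218 ymid 0.0038
-0.005 25 z95 0.0282 z05 0.0217 ymid 0.0035
0.001 24 z95 0.0283 z05 0.0203 ymid 0.0019
0.007 28 z95 0.0291 z05 0.0213 ymid 0.0017
0.013 37 z95 0.0516 z05 0.0184 ymid -0.0013
0.019 14 z95 0.0761 z05 0.0186 ymid -0.0008
0.025 6 z95 0.0191 z05 0.0041 ymid 0.0025
0.031 93 z95 0.0258 z05 -0.0005 ymid -0.0007
0.037 3 z95 0.0146 z05 0.0081 ymid -0.0003
[379 140  15  21 190] [0.0008 0.0012 0.0259]
[379 161  15  11 102] [ 0.0298 -0.0012  0.0133]
```

The cell is level and 2 mm off the middle of the grip. It has to sit about 4 mm further forward in the pads so they clear the jaws, so I'll make one quick regrip on the bench just beside the pack.

drive_tool(
  targets=[0,-0.85,0,0,0,-0.85,0,0,0,-0.85,-0.2,0,0,-0.85,-0.6,0,0,0,-0.9,0,0,0,-0.9,0,0,0,-0.9,0,0,0,-0.2,0,0,0,0,0],
)

```text
clock: 33.5
ee_pos: [0.5757, 0.1158, 0.0056]
tool_rot: [2.153, -2.285, -0.003]
contact_force: [0.4, 0.3, -1.9]
grip_width: 0.0296
```

drive_tool(
  targets=[0,0,-0.06,0,0,0,0,0,-0.11,0,0,0,0,0,0,0],
  fingers=0.58,
)

```text
clock: 33.9
ee_pos: [0.5725, 0.1167, 0.0048]
tool_rot: [-2.155, 2.284, -0.001]
contact_force: [0.8, 0.1, 0.3]
grip_width: 0.0359
```

drive_tool(
  targets=[0,0,0,0,0,0,0,0,0,0,0,0],
  fingers=1,
)

```text
clock: 34.2
ee_pos: [0.5729, 0.1168, 0.005]
tool_rot: [-2.155, 2.285, -0.0]
contact_force: [-2.4, 0.1, 6.0]
grip_width: 0.0299
```

drive_tool(
  targets=[0,0,0.4,0,0,0,0.9,0,0,0,0.9,0,0.09,0.85,0.8,0,0.09,0.85,0,0,0.09,0.85,0,0,0,0.85,0,0,0,0,0,0,0,0,0,0],
)

```text
clock: 35.1
ee_pos: [0.5829, 0.253, 0.124]
tool_rot: [2.157, -2.283, 0.001]
contact_force: [0.6, -0.3, -2.0]
grip_width: 0.0303
```

```bash
python3 tilt.py
```

```text
[0.5829 0.253  0.124 ] [ 2.157e+00 -2.283e+00  1.000e-03] [ 0.64 -0.31 -1.98] 0.030268018874916595
-0.023 15 z95 0.0267 z05 -0.0107 ymid 0.0071
-0.017 16 z95 0.0262 z05 0.0197 ymid 0.0042
-0.011 20 z95 0.0262 z05 0.0192 ymid 0.0025
-0.005 21 z95 0.0265 z05 0.0168 ymid 0.0027
0.001 29 z95 0.0276 z05 0.0175 ymid 0.0030
0.007 24 z95 0.0255 z05 0.0162 ymid 0.0015
0.013 38 z95 0.0508 z05 0.0150 ymid -0.0008
0.019 36 z95 0.0657 z05 0.0135 ymid -0.0009
0.025 4 z95 0.0265 z05 0.0225 ymid -0.0011
0.031 7 z95 0.0218 z05 0.0047 ymid -0.0038
0.037 91 z95 0.0227 z05 -0.0022 ymid 0.0004
[375 155  15  20 204] [ 0.004  -0.      0.0234]
[375 176  15  10  99] [ 0.0358 -0.0002  0.0116]
```

drive_tool(
  targets=[-0.05,0,-0.5,0,0,0,-0.4,0,0,0,-0.13,0,0,0,0,0],
)

```text
clock: 35.55
ee_pos: [0.5812, 0.2518, 0.0836]
tool_rot: [2.154, -2.286, -0.001]
contact_force: [-3.2, -0.6, 3.1]
grip_width: 0.03
```

The sleeve is just touching the end wall's top, as expected. I'll lift 1 mm, move back to the disc and push.

drive_tool(
  targets=[-0.05,0.003,0.04,0,-0.05,0.003,0,0,0,0,0,0],
)

```text
clock: 35.85
ee_pos: [0.5776, 0.2523, 0.0844]
tool_rot: [-2.155, 2.285, -0.002]
contact_force: [2.4, -0.6, -0.9]
grip_width: 0.03
```

drive_tool(
  targets=[-0.05,0.003,-0.02,0,-0.025,0.003,-0.02,0,0,0,0,0],
)

```text
clock: 36.15
ee_pos: [0.5749, 0.2531, 0.0832]
tool_rot: [-2.155, 2.284, -0.002]
contact_force: [3.4, -0.6, -0.3]
grip_width: 0.0299
```

drive_tool(
  targets=[-0.05,0.003,0,0,-0.05,0.003,0,0,-0.01,0,0,0,0,0,0,0],
)

```text
clock: 36.55
ee_pos: [0.5711, 0.2533, 0.0834]
tool_rot: [-2.154, 2.283, -0.004]
contact_force: [6.7, -1.8, -0.2]
grip_width: 0.0297
```

drive_tool(
  targets=[-0.012,0,-0.05,0,0,0,-0.025,0,0,0,0,0],
)

```text
clock: 36.85
ee_pos: [0.5712, 0.2535, 0.0812]
tool_rot: [-2.153, 2.283, -0.004]
contact_force: [6.7, -1.7, 1.3]
grip_width: 0.03
```

drive_tool(
  targets=[0,0,-0.05,0,0,0,0,0],
)

```text
clock: 37.05
ee_pos: [0.5717, 0.2535, 0.0797]
tool_rot: [-2.152, 2.282, -0.005]
contact_force: [6.8, -1.2, 3.7]
grip_width: 0.0298
```

drive_tool(
  targets=[0,0,-0.05,0,0,0,0,0],
)

```text
clock: 37.25
ee_pos: [0.5722, 0.2536, 0.0785]
tool_rot: [-2.151, 2.281, -0.006]
contact_force: [6.7, -1.3, 5.3]
grip_width: 0.0298
```

drive_tool(
  targets=[-0.03,0,-0.05,0,0,0,0,0],
)

```text
clock: 37.45
ee_pos: [0.5719, 0.2537, 0.0774]
tool_rot: [-2.15, 2.28, -0.008]
contact_force: [6.8, -1.8, 6.9]
grip_width: 0.0302
```

drive_tool(
  targets=[-0.015,0,-0.05,0,0,0,0,0],
)

```text
clock: 37.65
ee_pos: [0.5718, 0.2537, 0.0759]
tool_rot: [-2.15, 2.279, -0.009]
contact_force: [7.7, -2.8, 7.8]
grip_width: 0.0303
```

```bash
python3 tilt.py | tail -8
```

```text
0.007 24 z95 0.0260 z05 0.0164 ymid 0.0017
0.013 36 z95 0.0494 z05 0.0103 ymid -0.0007
0.019 32 z95 0.0698 z05 0.0163 ymid -0.0006
0.025 3 z95 0.0264 z05 0.0164 ymid -0.0036
0.031 5 z95 0.0207 z05 0.0013 ymid -0.0011
0.037 86 z95 0.0248 z05 -0.0009 ymid 0.0003
[370 165  15  20 195] [0.0036 0.0003 0.0232]
[371 186  14   9  93] [0.036  0.0002 0.0123]
```

drive_tool(
  targets=[-0.01,0,-0.05,0,0,0,0,0],
)

```text
clock: 37.9
ee_pos: [0.5717, 0.2537, 0.0741]
tool_rot: [-2.149, 2.279, -0.01]
contact_force: [7.3, -2.4, 8.3]
grip_width: 0.03
```

drive_tool(
  targets=[0,0,-0.05,0,0,0,0,0],
)

```text
clock: 38.1
ee_pos: [0.5715, 0.2537, 0.0719]
tool_rot: [-2.149, 2.279, -0.01]
contact_force: [8.2, -2.2, 6.9]
grip_width: 0.0302
```

drive_tool(
  targets=[0,0,-0.05,0,0,0,0,0],
)

```text
clock: 38.3
ee_pos: [0.5712, 0.2537, 0.0693]
tool_rot: [-2.15, 2.28, -0.009]
contact_force: [8.4, -2.0, 6.7]
grip_width: 0.0303
```

drive_tool(
  targets=[0.015,0,-0.05,0,0,0,0,0],
)

```text
clock: 38.5
ee_pos: [0.571, 0.2535, 0.0663]
tool_rot: [-2.151, 2.281, -0.007]
contact_force: [8.9, -1.6, 1.6]
grip_width: 0.0299
```

drive_tool(
  targets=[0,0,-0.04,0,0,0,0,0],
)

```text
clock: 38.7
ee_pos: [0.5704, 0.2535, 0.0641]
tool_rot: [-2.151, 2.282, -0.006]
contact_force: [7.4, -1.5, 2.2]
grip_width: 0.0297
```

drive_tool(
  targets=[0,0,-0.03,0,0,0,0,0],
)

```text
clock: 38.9
ee_pos: [0.5705, 0.2535, 0.0639]
tool_rot: [-2.152, 2.282, -0.006]
contact_force: [5.6, -1.7, 7.5]
grip_width: 0.0298
```

It's seated on the ribs. Now I'll release.

drive_tool(
  targets=[0,0,0.04,0,0,0,0,0],
)

```text
clock: 39.1
ee_pos: [0.5702, 0.2535, 0.064]
tool_rot: [-2.152, 2.282, -0.005]
contact_force: [9.2, -1.6, 1.3]
grip_width: 0.0302
```

drive_tool(
  targets=[0,0,0,0,0,0,0,0,0,0,0,0,0,0,0,0],
  fingers=0.5,
)

```text
clock: 39.5
ee_pos: [0.5669, 0.2533, 0.0619]
tool_rot: [2.155, -2.284, -0.002]
contact_force: [-0.2, 0.2, -0.4]
grip_width: 0.0428
```

drive_tool(
  targets=[0,0,0.2,0,0,0,0.5,0,0,0,0.8,0,0,0,0.9,0,0,0,0.9,0,-0.8,0,0,0,-0.8,0,0,0,-0.8,0,0,0,0,0,0,0,0,0,0,0],
)

```text
clock: 40.5
ee_pos: [0.4717, 0.2535, 0.1952]
tool_rot: [-2.155, 2.284, -0.001]
contact_force: [0.3, -0.2, 1.1]
grip_width: 0.0428
```

```bash
python3 - <<'E'
from h import *
o=get_obs(); print(o['clock'],o['ee_pos'].round(3),o['contact_force'].round(2))
a=cam('scene'); P=pts(a); f=a['frame'].astype(int)
th=np.deg2rad(-3.4); ex=np.array([np.cos(th),np.sin(th)]); ey=np.array([-ex[1],ex[0]]); B=np.array([.569,.253])
d=P[...,:2]-B; X=d@ex; Y=d@ey; Z=P[...,2]-.075
m=(f[...,2]>f[...,0]+40)&(abs(Y)<.025)&(abs(X)<.06)&(abs(Z)<.04)
for x in np.arange(-.04,.05,.008):
    s=m&(X>=x)&(X<x+.008)
    if s.sum()>3: print(round(x+.004,3),s.sum(),'z95 %.4f ymid %.4f'%(np.percentile(Z[s],95),(Y[s].max()+Y[s].min())/2))
u,v=map(int,proj(a,[.575,.253,.08]))
cv2.imwrite('pics/end.png',cv2.resize(a['frame'][v-36:v+36,u-48:u+48,::-1],(800,600),interpolation=cv2.INTER_CUBIC))
E
```

```text
40.5 [0.472 0.253 0.195] [ 0.34 -0.22  1.05]
-0.02 38 z95 0.0151 ymid 0.0011
-0.012 35 z95 0.0152 ymid 0.0003
-0.004 36 z95 0.0153 ymid 0.0003
0.004 39 z95 0.0148 ymid -0.0003
0.012 39 z95 0.0148 ymid 0.0015
0.02 32 z95 0.0159 ymid 0.0013
0.028 12 z95 0.0145 ymid 0.0000
0.036 23 z95 0.0126 ymid -0.0003
0.044 24 z95 0.0143 ymid 0.0005
```

View pics/end.png

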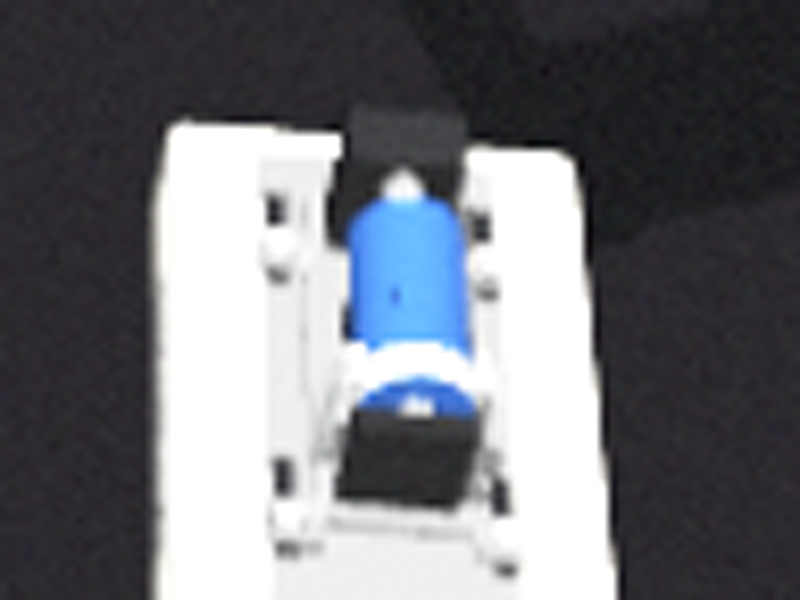

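The cell lies flat at (410,290), with its button (415,405) behind the end wall and the band between the jaws. The top ridge is level and at its seat height, and the robot is clear, so I'm handing in.

```bash
python3 -c "
from rig import *
print(finish_job(), get_obs()['clock'])"
```

```text
the job is handed in; nothing more can be done
the job is handed in; nothing more can be done
```

The charged cell is loaded in the bay and held by the clip, and I handed the job in at about 40.5 s of the 51 s allowed. The hand-in reports no verdict, so the result below rests on my own measurements.

**What I did**
- I took the cell from the stand and tilted it button-up by letting it lean on the stand's end post. I then pushed the spring back about 5 mm, judged by force and position.
- By feel, the cassette is shifted about +7 mm, which agrees with the camera estimate.
- Pressing the tilted cell down by swivelling it in the grip would have come near the 45 N limit. I backed out, set it on the bench and gripped it again level.
- I then pushed the spring back about 6 mm with the button end still about 18 mm up, and pressed it through the clip. The largest downward reading was about 8 N.

**Last checks**
- After release, the cell's top was level to about 1 mm wherever the depth was reliable, and about 1 mm below the nominal seat height. Its axis was within about 1 mm across the bay.
- The picture shows the button behind the end wall and the jaws on either side of the cell. The gripper is clear and reads about 1 N, which is noise.
- The spring's travel could not be read directly. During the press, force suggested 6 to 9 mm and position about 6 mm; I trusted position, because friction adds to the force.
- I never went near the spent cell, well plate or bottle again after moving off, but I did not re-measure where they are.

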